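# Put the three reagent containers at their proper stations

## Robot

A 6-joint arm with a two-finger parallel gripper is mounted at the origin on the work surface. World frame = base frame: x ahead of the robot, y to its left, z up, the work surface at z = 0. Lengths are in m, angles in rad, forces in N, time in s.
With the tool pointing down it reaches from about 0.375 to 0.825 m from the base axis. Payload 5.5 kg.
Tool frame: the origin (TCP) lies at the very end of the fingers, on their centre line; the grasp point (between the pads) lies 19 mm behind it (pinch_z is the distance from the TCP to the grasp point, in m); z points along the fingers, y is the line along which they close (so a half turn about z gives the same grasp; the last joint's range is limited). The gripper opens to 85 mm and grips with 20 to 120 N. Pads are 22 mm wide; open, the fingers measure 114 mm over their backs; the gripper's body (76 mm by 85 mm) begins 54 mm behind the grasp point. The pads swing forward as they close: fully open they stand 13 mm farther back than shut.
Start: joints at [1.123, 0.314, -0.047, 1.21, 0, 1.571], TCP at [0.26, 0.541, 0.231] pointing down, gripper open.
Joint ranges: [-2.67, 2.67], [-0.69, 1.73], [-1.03, 1.25], [-2.08, 2.16], [-1.42, 1.45], [-3.14, 3.14]. Speed limits (rad/s): [2.39, 2.39, 3.01, 3.14, 3.14, 3.14].

## Interface

Orientations are given as a unit quaternion [w, x, y, z].
In Python, from rig import * gives the robot as it stands.
- The arm moves only by the tool carry_out, never from a script. Its argument "plan" is one flat list of numbers, 7 for each row, row after row: the opening, from -1 (shut) to 1 (fully open), then the shift along the tool's x, y, z in units of 0.5 m (1.0 is 0.5 m), then the turn, a rotation vector about the tool's x, y, z in units of 180 degrees (1.0 is 180 degrees). A call has 1 to 10 rows; each row is the pose to reach, as a shift and turn from the pose commanded when the call began, along the tool's axes at that moment, turning the shorter way round; what a row does not reach only later rows make up. A row lasts 1/12 s, in which the tool goes at most 41.7 mm and 7.16 degrees, less where a joint would pass 70% of its speed; a pose out of reach is approached as far as the arm can. A call with a number of a shift or a turn outside -1 to 1 is refused whole. A call with a gripper value outside its range is refused whole. The fingers move at their own pace and stop on an object; "force" is the grip in N (left out, the last holds). Time passes only in rows, so rows that repeat a pose let the fingers close. It gives the time, the measured TCP pose, the force, the opening and the grip force at its end, in the units of the state.
- read_state(): the state, without advancing time (a new reading comes with each control period).
- capture(name): name is "scene" or "top" or "wrist"; returns the picture (384x512x3 uint8, blue, green, red); there is no depth.
- camera_params(name): a dict with "vertical_fov" (degrees; the focal length in pixels is half the picture's height over the tangent of half this angle, whatever the lens; pixels are square), "cx", "cy" (the principal point, pixels), "extrinsics" (4x4, takes a point from camera to world coordinates). Camera axes: x right, y up, looking along -z (the intrinsics and any distortion apply to the point x, -y, -z); pixel columns grow to the right and rows downward; lengths in m; the calibration is good to about 2 mm. The wrist camera is an equidistant fisheye: a pixel r from the principal point sees the ray r / f radians off the axis. A picture is of the moment at which its call begins: read the wrist's pose just before it. camera_params takes no time and is no camera call; for the wrist camera it gives the pose at the moment of the call.
- sign_off(): hands the job in; it is judged then, once.
The state is a dict: "time_s": time; "q": joint angles; "joint_velocities": joint speeds; "joint_torque": joint torques, N m; "eef_pos": TCP position; "ee_rot": TCP orientation; "contact_force": force on the tool from outside, world axes, zero at the start; "ft_torque": the same for the moment, N m; "opening": finger opening in m; "finger_force": force on a finger pad.
Only numpy, scipy, OpenCV 4.12 (cv2) and the standard library are available. Lean on these libraries where they do the work, as an engineer would, in place of code of your own. Each camera call takes 0.05 s, during which the arm holds its last target. There are 200 camera calls.

## Task

The three reagent containers on the lab desk were left at one another's stations: put the tall round bottle on the stirrer's plate, the squat round jar on the balance's pan and the square dispenser in the white loading tray, each standing upright in the middle of its place. Each station is to hold one container only; the empty black rubber mat is free for setting one down on the way. Set the containers down gently without dropping or tipping any, and leave the two small vials and the slide box beside them where they are.

Things in the scene. Friction and masses are not known exactly. Their poses are not given: they have to be found in the camera images.
- bottle_mid (a point): the tall reagent bottle, loose: amber glass with a paper label, round, 44 mm in diameter up to 62 mm height, then tapering to a white cap 27 mm in diameter; 90 mm tall in all, about 0.15 kg. It starts upright on one of the stations. The point is on its axis at half height, 45 mm above its underside; z up its axis
- jar_mid (a point): the squat reagent jar, loose: white plastic, round, 60 mm in diameter, with a black lid 62 mm in diameter over its top 14 mm; 60 mm tall in all, about 0.18 kg. It starts upright on one of the stations. The point is on its axis at half height, 30 mm above its underside; z up its axis
- dispenser_mid (a point): the reagent dispenser, loose: grey plastic block of square plan 44 by 44 mm up to 52 mm height, with a smaller white shoulder and a white nozzle 16 mm in diameter above; 74 mm tall in all, about 0.13 kg. It starts upright on one of the stations. The point is on its axis at half height, 37 mm above its underside; x and y square to its side faces, z up its axis
- stirrer_plate (a point): the magnetic stirrer, fixed: a grey instrument 120 mm wide (y) with a black knob on its front and a white round plate 100 mm in diameter on top. The point is at the centre of the plate's upper face, 50 mm above the desk; x points to the instrument's back, z up; the housing, its top 10 mm below the plate's face, runs from 103 mm in front of the point to 63 mm behind it
- balance_pan (a point): the balance, fixed: a white instrument 130 mm wide (y) with a small display at its front and a square steel pan 105 by 105 mm on top; the pan does not sink. The point is at the centre of the pan's upper face, 40 mm above the desk; x points to the instrument's back, z up; the housing, its top 8 mm below the pan's face, runs from 113 mm in front of the point to 63 mm behind it
- tray_floor (a point): the loading tray, fixed: a shallow white square tray 130 by 130 mm outside and 118 by 118 mm inside, with a low rim that stands 5 mm above its floor and a tab on two sides. The point is at the centre of its floor, 6 mm above the desk; x and y along its sides, z up
- mat_top (a point): the free spot, fixed: a plain black square rubber mat 115 by 115 mm, 4 mm thick, empty at the start. The point is at the centre of its upper face; z up
- vial_a_mid (a point): a bystander to be left alone: one of two alike small loose dropper vials, white, 26 mm in diameter, green cap, 50 mm tall in all. The point is at its centre, 25 mm above its underside; z up
- vial_b_mid (a point): a bystander to be left alone: one of two alike small loose dropper vials, white, 26 mm in diameter, green cap, 50 mm tall in all. The point is at its centre, 25 mm above its underside; z up
- slidebox_mid (a point): a bystander to be left alone: the slide box, loose, a closed blue box with a white lid, 87 by 42 mm (x, y) and 32 mm high, 0.2 kg. The point is at its centre, 16 mm above its underside; z up

How it is judged:
By the outcome, as a careful person would: the job done as asked, in the order asked, and still so for the second after the job is handed in, with the robot touching nothing.
It also fails if it takes over 141 s, if anything falls off the work surface, if the arm or the gripper's body presses on something with over 40 N, if the wrist force passes 120 N, or if a joint passes its speed limit or range.

## Working session

There is one attempt and no reset: what is moved stays moved. The work goes in short steps, Python scripts to look and compute and a tool call to move; the robot and the scene stay as the last step left them, time stands still between calls to the robot, and variables do not carry over. Pictures are saved under pics/ and viewed, at most 14 in all, crops included, and the job is handed in when it is done.

Besides the shell and the picture viewer there is one more tool, called in YAML: its name, and indented under it one key for each argument. carry_out: Moves the arm, as the interface text tells. Shifts and turns lie within -1 to 1; 1 stands for 0.5 m of shift or 180 degrees of turn. Its arguments: {"type":"object","properties":{"plan":{"type":"array"},"force":{"type":"number"}},"required":["plan"]}

```bash
mkdir -p pics; ls; python3 - <<'E'
from rig import *
import cv2
for n in("scene","top"):
    cv2.imwrite(f"pics/{n}0.png",capture(n)); p=camera_params(n); print(n,p)
s=read_state(); print(s["eef_pos"],s["ee_rot"],s["opening"],s["time_s"])
E
```

```text
pics
scene {'vertical_fov': 53.993311847749546, 'cx': 256.90516636761816, 'cy': 186.26642125661746, 'extrinsics': array([[-0.46184061, -0.60040456,  0.65285344,  1.12284812],
       [ 0.88677625, -0.29746324,  0.35375627,  0.31022233],
       [-0.01819698,  0.74231394,  0.66980511,  0.65910522],
       [ 0.        ,  0.        ,  0.        ,  1.        ]])}
top {'vertical_fov': 57.92850875697955, 'cx': 262.8573785454456, 'cy': 190.17736004214282, 'extrinsics': array([[ 3.01511892e-04,  9.91428723e-01, -1.30648367e-01,
         4.27344692e-01],
       [-9.99942745e-01, -1.09857851e-03, -1.06442733e-02,
        -1.17769983e-02],
       [-1.06965657e-02,  1.30644096e-01,  9.91371627e-01,
         1.04363053e+00],
       [ 0.00000000e+00,  0.00000000e+00,  0.00000000e+00,
         1.00000000e+00]])}
[0.2595716  0.54041099 0.23054158] [-1.57976642e-04  2.22032918e-01  9.75038892e-01 -7.19224985e-04] 0.0855132555832527 0.1
```

```bash
python3 -c "
import cv2
for n in('scene','top'): cv2.imwrite(f'pics/{n}0b.png',cv2.resize(cv2.imread(f'pics/{n}0.png'),(800,600),interpolation=cv2.INTER_CUBIC))"
```

```text
(no output)
```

View pics/top0b.png

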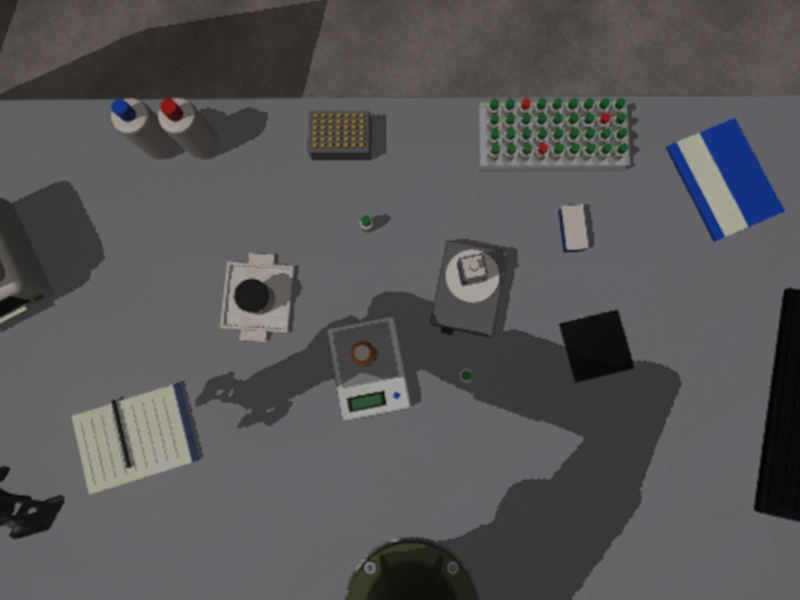

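View pics/scene0b.png

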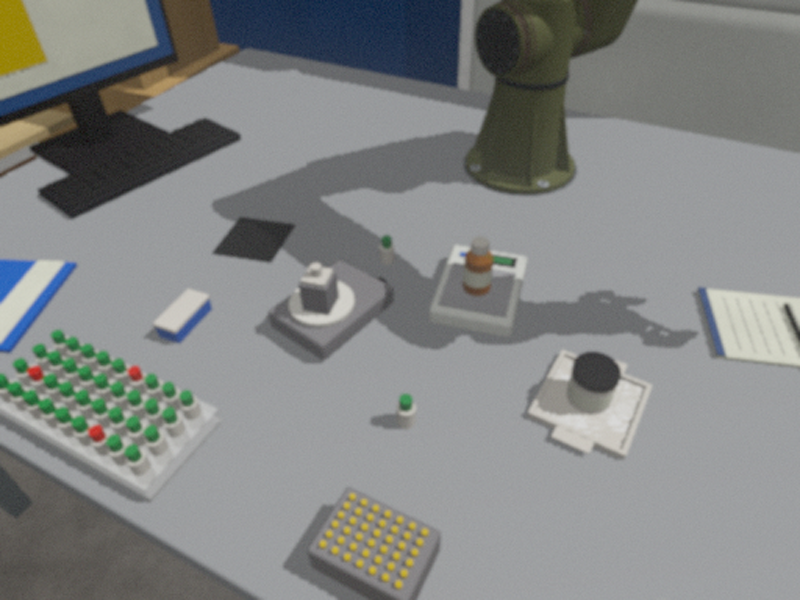

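The top view (800x600 px) shows the jar in the tray (252,295), the bottle on the balance (363,353) and the dispenser on the stirrer (473,267). The mat at (597,345) is empty. The vials are at (366,222) and (466,376), and the slide box is at (575,228). The scene view agrees with this layout.

Order: dispenser to mat, bottle to stirrer, jar to balance, dispenser to tray.

```bash
cat > h.py <<'E'
from rig import *
import numpy as np, cv2
from scipy.spatial.transform import Rotation as R
def ray(n,uv,p=None):
    p=p or camera_params(n); f=192/np.tan(np.radians(p["vertical_fov"])/2)
    d=(np.array(uv,float)-[p["cx"],p["cy"]])/f
    if n=="wrist":
        r=np.linalg.norm(d); s=np.sin(r)/max(r,1e-9); v=np.array([d[0]*s,-d[1]*s,-np.cos(r)])
    else: v=np.array([d[0],-d[1],-1])
    E=p["extrinsics"]; return E[:3,3],E[:3,:3]@v
def w(n,uv,z,p=None):
    o,v=ray(n,uv,p); return o+v*(z-o[2])/v[2]
def proj(n,X,p=None):
    p=p or camera_params(n); f=192/np.tan(np.radians(p["vertical_fov"])/2); E=p["extrinsics"]
    c=E[:3,:3].T@(np.array(X)-E[:3,3]); x,y,z=c[0],-c[1],-c[2]
    if n=="wrist":
        r=np.hypot(x,y); k=np.arctan2(r,z)/max(r,1e-9)
    else: k=1/z
    return np.array([p["cx"]+f*x*k,p["cy"]+f*y*k])
def st():
    s=read_state(); q=s["ee_rot"]; r=R.from_quat([q[1],q[2],q[3],q[0]]); return s,np.array(s["eef_pos"]),r
def go(pos,yawy,flip=False):
    """closing line (tool y) along world angle yawy deg (mod 180), tool straight down"""
    s,p,r=st(); best=[]
    for a in (yawy,yawy+180):
        a=np.radians(a); y=np.array([np.cos(a),np.sin(a),0]); z=np.array([0,0,-1]); x=np.cross(y,z)
        t=R.from_matrix(np.c_[x,y,z]); best.append((r.inv()*t).as_rotvec())
    best.sort(key=np.linalg.norm); 
    print("at",p.round(4),"q1,q6",np.round([s["q"][0],s["q"][5]],2),"t",s["time_s"],"op",round(s["opening"],4))
    print(" shift",(r.inv().apply(np.array(pos)-p)/.5).round(4),"turns",[ (b/np.pi).round(4) for b in best])
E
python3 - <<'E'
from h import *
P={n:camera_params(n) for n in("top","scene")}
k=.64
def T(l,z,n="top"): 
    a=np.array([w(n,np.array(u)*k,z,P[n])[:2] for u in l]); return a
def show(n,a): print(n,a.mean(0).round(4),"sides",np.linalg.norm(a-np.roll(a,-1,0),axis=1).round(3),"ang",np.degrees(np.arctan2(*(np.roll(a,-1,0)-a)[:,::-1].T)).round(1))
show("pan",T([(329,333),(394,319),(406,377),(340,390)],.04))
show("tray",T([(228,262),(295,265),(289,333),(220,328)],.011))
show("mat",T([(560,325),(618,311),(633,367),(576,381)],.004))
show("plate",T([(445,275),(472,249),(499,275),(472,302)],.05))
show("disp",T([(458,258),(480,253),(487,275),(466,280)],.10))
print("jar",T([(252,295)],.066+.0),"bottle",T([(363,352)],.13),"disp nozzle",T([(474,266)],.124))
print("vials",T([(366,219),(466,376)],.05),"box",T([(575,228)],.032))
print("scene: bottle cap, nozzle, jar top",T([(481,243)],.13,"scene"),T([(317,268)],.124,"scene"),T([(597,371)],.066,"scene"))
print(T([(322,302)],.05,"scene"))
# colour-refined, mat & jar lid
go([.55,-.05,.25],0)
E
```

```text
pan [0.453  0.0791] sides [0.123 0.109 0.123 0.107] ang [ -77.8 -168.1  101.1   12. ]
tray [0.5646 0.2938] sides [0.131 0.132 0.133 0.129] ang [-92.7 176.6  85.9  -4.3]
mat [ 0.4705 -0.3551] sides [0.115 0.109 0.112 0.109] ang [ -76.5 -167.8  103.6   14. ]
plate [ 0.5993 -0.1149] sides [0.071 0.07  0.072 0.071] ang [ -45.9 -135.   134.8   44.3]
disp [ 0.6063 -0.1112] sides [0.04  0.041 0.038 0.042] ang [ -77.1 -163.6  103.5   19.1]
jar [[0.5604674  0.28857148]] bottle [[0.45492336 0.07814587]] disp nozzle [[ 0.60253633 -0.11089196]]
vials [[ 0.70710966  0.08330494]
 [ 0.41403691 -0.10135924]] box [[ 0.6934353  -0.31443641]]
scene: bottle cap, nozzle, jar top [[0.46179274 0.08690824]] [[ 0.61122999 -0.10276334]] [[0.56939302 0.29583982]]
[[ 0.60474566 -0.10809875]]
at [0.2596 0.5404 0.2305] q1,q6 [1.12 1.57] t 0.1 op 0.0855
 shift [-1.0349 -0.813  -0.0377] turns [array([-4.000e-04,  3.000e-04,  3.575e-01]), array([-3.000e-04, -5.000e-04, -6.425e-01])]
```

```bash
python3 - <<'E'
from h import *
go([.605,-.108,.27],15); go([.605,-.108,.27],105)
E
```

```text
at [0.2596 0.5404 0.2305] q1,q6 [1.12 1.57] t 0.1 op 0.0855
 shift [-1.1842 -0.8699 -0.0776] turns [array([-4.000e-04,  2.000e-04,  2.741e-01]), array([-2.000e-04, -5.000e-04, -7.259e-01])]
at [0.2596 0.5404 0.2305] q1,q6 [1.12 1.57] t 0.1 op 0.0855
 shift [-1.1842 -0.8699 -0.0776] turns [array([-5.000e-04, -2.000e-04, -2.259e-01]), array([-2.000e-04,  6.000e-04,  7.741e-01])]
```

carry_out:
  plan: [1, -0.08, -0.06, -0.01, 0, 0, 0.03, 1, -0.16, -0.12, -0.02, 0, 0, 0.06, 1, -0.24, -0.18, -0.03, 0, 0, 0.09, 1, -0.3, -0.22, -0.04, 0, 0, 0.12, 1, -0.36, -0.265, -0.04, 0, 0, 0.15, 1, -0.42, -0.31, -0.04, 0, 0, 0.18, 1, -0.48, -0.353, -0.04, 0, 0, 0.2, 1, -0.54, -0.4, -0.04, 0, 0, 0.22, 1, -0.6, -0.44, -0.04, 0, 0, 0.25, 1, -0.66, -0.485, -0.04, 0, 0, 0.274]

```text
time_s: 0.93
eef_pos: [0.4528, 0.1772, 0.2512]
ee_rot: [0.0, 0.61, 0.792, -0.0]
contact_force: [0.1, -0.2, -0.9]
opening: 0.0852
finger_force: 0.0
```

```bash
python3 - <<'E'
from h import *
go([.605,-.108,.27],15)
E
```

```text
at [0.4528 0.1772 0.2512] q1,q6 [0.37 1.69] t 0.9333 op 0.0852
 shift [-0.6292  0.1491 -0.0375] turns [array([ 0.    ,  0.0001, -0.0014]), array([ 1.000e-04, -0.000e+00,  9.986e-01])]
```

carry_out:
  plan: [1, -0.08, 0.019, -0.005, 0, 0, 0, 1, -0.16, 0.038, -0.01, 0, 0, 0, 1, -0.24, 0.057, -0.015, 0, 0, 0, 1, -0.32, 0.076, -0.02, 0, 0, 0, 1, -0.4, 0.095, -0.025, 0, 0, 0, 1, -0.48, 0.114, -0.03, 0, 0, 0, 1, -0.55, 0.13, -0.035, 0, 0, 0, 1, -0.6, 0.142, -0.037, 0, 0, 0, 1, -0.629, 0.149, -0.037, 0, 0, 0, 1, -0.629, 0.149, -0.037, 0, 0, 0]

```text
time_s: 1.77
eef_pos: [0.6064, -0.1075, 0.2688]
ee_rot: [-0.0, 0.61, 0.793, -0.0]
contact_force: [-0.4, 0.3, 0.5]
opening: 0.0855
finger_force: 0.0
```

```bash
python3 - <<'E'
from h import *
s,p,r=st();P=camera_params("wrist"); I=capture("wrist")
cv2.imwrite("pics/w1.png",cv2.resize(I,(800,600),interpolation=cv2.INTER_CUBIC))
print(p,P["extrinsics"].round(3), proj("wrist",[.605,-.11,.102],P)/.64)
E
```

```text
[ 0.60643283 -0.10752918  0.26875122] [[ 0.966 -0.248 -0.069  0.59 ]
 [ 0.257  0.93   0.262 -0.04 ]
 [-0.001 -0.271  0.963  0.412]
 [ 0.     0.     0.     1.   ]] [395.93935094 272.39334826]
```

View pics/w1.png

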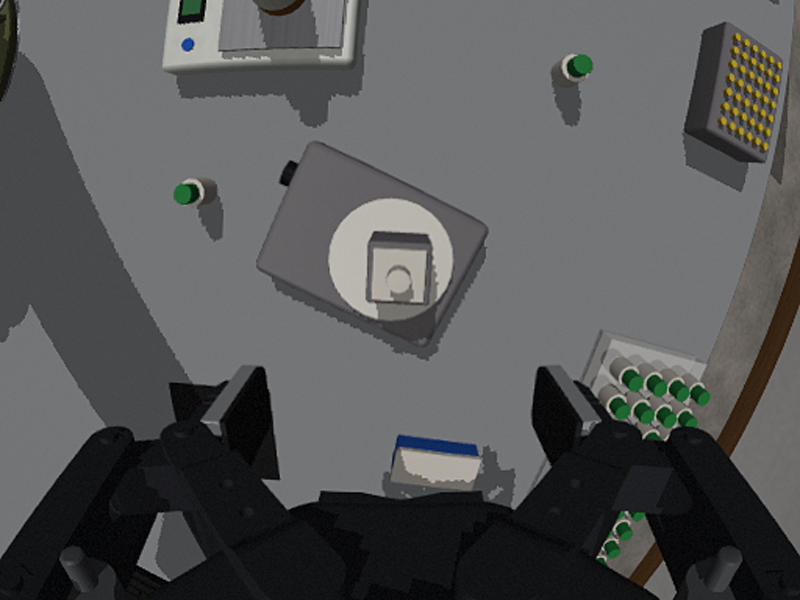

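The wrist picture shows the round plate centred near (391,260). The dispenser's block top has corners near (371,247), (431,249), (429,303) and (367,301), and the nozzle top is at (398,277).

```bash
python3 - <<'E'
from h import *
P=camera_params("wrist")
c=np.array([w("wrist",np.array(u)*.64,.102,P)[:2] for u in [(371,247),(431,249),(429,303),(367,301)]])
e=np.roll(c,-1,0)-c
print(c.mean(0),np.linalg.norm(e,axis=1),np.degrees(np.arctan2(e[:,1],e[:,0])))
print("nozzle",w("wrist",np.array([398,277])*.64,.124,P),"plate",[w("wrist",np.array(u)*.64,.05,P)[:2].round(4) for u in[(329,260),(453,260),(391,198),(391,321)]])
E
```

```text
[ 0.606968   -0.10942673] [0.04062903 0.03814167 0.04322052 0.03821159] [  13.03856617  -76.21697932 -166.94072821   99.89428993]
nozzle [ 0.6050677  -0.10570717  0.124     ] plate [array([ 0.5522, -0.1235]), array([ 0.6479, -0.098 ]), array([ 0.5877, -0.0633]), array([ 0.6131, -0.1603])]
```

carry_out:
  plan: [1, 0, 0, 0.07, 0, 0, 0.017, 1, 0, 0, 0.14, 0, 0, 0.017, 1, 0, 0, 0.21, 0, 0, 0.017, 1, 0, 0, 0.28, 0, 0, 0.017, 1, 0, 0, 0.33, 0, 0, 0.017, 1, 0, 0, 0.37, 0, 0, 0.017, 1, 0, 0, 0.4, 0, 0, 0.017, 1, 0, 0, 0.413, 0, 0, 0.017, 1, 0, 0, 0.413, 0, 0, 0.017, 1, 0, 0, 0.413, 0, 0, 0.017]
  force: 35

```text
time_s: 2.65
eef_pos: [0.6056, -0.104, 0.0638]
ee_rot: [-0.0, 0.629, 0.777, 0.0]
contact_force: [-0.1, -0.5, 1.4]
opening: 0.0856
finger_force: 0.0
```

carry_out:
  plan: [0.3, 0, 0, 0, 0, 0, 0, 0.2, 0, 0, 0, 0, 0, 0, 0.1, 0, 0, 0, 0, 0, 0, 0, 0, 0, 0, 0, 0, 0, -0.1, 0, 0, 0, 0, 0, 0, -0.2, 0, 0, 0, 0, 0, 0, -1, 0, 0, 0, 0, 0, 0, -1, 0, 0, 0, 0, 0, 0, -1, 0, 0, 0, 0, 0, 0]

```text
time_s: 3.4
eef_pos: [0.6065, -0.1052, 0.0644]
ee_rot: [0.001, 0.63, 0.777, 0.001]
contact_force: [0.3, 0.7, 6.3]
opening: 0.0439
finger_force: 36.4
```

```bash
python3 - <<'E'
from h import *
go([.4705,-.355,.20],12);go([.4705,-.355,.20],-76)
E
```

```text
at [ 0.6065 -0.1052  0.0644] q1,q6 [-0.17  1.19] t 3.4 op 0.0439
 shift [-0.4325 -0.3691 -0.2716] turns [array([ 0.0005,  0.0001, -0.0003]), array([ 2.000e-04, -8.000e-04,  9.997e-01])]
at [ 0.6065 -0.1052  0.0644] q1,q6 [-0.17  1.19] t 3.4 op 0.0439
 shift [-0.4325 -0.3691 -0.2716] turns [array([ 5.000e-04, -3.000e-04,  4.886e-01]), array([ 3.000e-04,  5.000e-04, -5.114e-01])]
```

carry_out:
  plan: [-1, 0, 0, -0.02, 0, 0, 0, -1, 0, 0, -0.06, 0, 0, 0, -1, 0, 0, -0.12, 0, 0, 0, -1, -0.02, -0.02, -0.18, 0, 0, 0, -1, -0.06, -0.05, -0.23, 0, 0, 0, -1, -0.11, -0.09, -0.26, 0, 0, 0, -1, -0.16, -0.135, -0.27, 0, 0, 0, -1, -0.21, -0.18, -0.27, 0, 0, 0, -1, -0.26, -0.222, -0.27, 0, 0, 0, -1, -0.31, -0.265, -0.27, 0, 0, 0]

```text
time_s: 4.23
eef_pos: [0.5073, -0.2854, 0.1992]
ee_rot: [0.0, 0.63, 0.777, 0.0]
contact_force: [0.7, -0.7, -0.7]
opening: 0.0434
finger_force: 35.9
```

```bash
python3 - <<'E'
from h import *
go([.4705,-.355,.10],12)
E
```

```text
at [ 0.5073 -0.2854  0.1992] q1,q6 [-0.51  0.85] t 4.2333 op 0.0434
 shift [-0.1208 -0.1009  0.1983] turns [array([ 0.0002,  0.0001, -0.0002]), array([ 2.000e-04, -2.000e-04,  9.998e-01])]
```

carry_out:
  plan: [-1, -0.05, -0.04, 0, 0, 0, 0, -1, -0.09, -0.075, 0.03, 0, 0, 0, -1, -0.115, -0.096, 0.08, 0, 0, 0, -1, -0.121, -0.101, 0.13, 0, 0, 0, -1, -0.121, -0.101, 0.19, 0, 0, 0, -1, -0.121, -0.101, 0.24, 0, 0, 0, -1, -0.121, -0.101, 0.29, 0, 0, 0, -1, -0.121, -0.101, 0.33, 0, 0, 0, -1, -0.121, -0.101, 0.34, 0, 0, 0, -1, -0.121, -0.101, 0.34, 0, 0, 0]

```text
time_s: 5.07
eef_pos: [0.47, -0.3529, 0.027]
ee_rot: [-0.002, 0.63, 0.777, -0.0]
contact_force: [0.1, 0.3, -0.2]
opening: 0.0437
finger_force: 35.9
```

```bash
python3 - <<'E'
from h import *
go([.4705,-.355,.0185],12); print(st()[0]["contact_force"])
E
```

```text
at [ 0.47   -0.3529  0.027 ] q1,q6 [-0.64  0.72] t 5.0667 op 0.0437
 shift [-0.0043  0.0002  0.0169] turns [array([-0.0008, -0.0009, -0.0003]), array([-0.0014,  0.0012,  0.9997])]
[ 0.05620487  0.25893663 -0.15697425]
```

carry_out:
  plan: [-1, 0, 0, 0.003, 0, 0, 0, -1, 0, 0, 0.006, 0, 0, 0, -1, 0, 0, 0.009, 0, 0, 0, -1, 0, 0, 0.012, 0, 0, 0, -1, 0, 0, 0.014, 0, 0, 0, -1, 0, 0, 0.015, 0, 0, 0, -1, 0, 0, 0.016, 0, 0, 0, -1, 0, 0, 0.017, 0, 0, 0, -1, 0, 0, 0.017, 0, 0, 0]

```text
time_s: 5.82
eef_pos: [0.4713, -0.3538, 0.0197]
ee_rot: [-0.0, 0.63, 0.777, -0.0]
contact_force: [0.4, 0.1, -0.1]
opening: 0.044
finger_force: 35.9
```

carry_out:
  plan: [-1, 0, 0, 0.001, 0, 0, 0, -1, 0, 0, 0.002, 0, 0, 0, -1, 0, 0, 0.003, 0, 0, 0, -1, 0, 0, 0.003, 0, 0, 0]

```text
time_s: 6.15
eef_pos: [0.4714, -0.3539, 0.0184]
ee_rot: [0.0, 0.63, 0.777, 0.0]
contact_force: [-1.3, 1.2, 1.0]
opening: 0.0435
finger_force: 36.0
```

```bash
python3 - <<'E'
from h import *
s=st()[0]; print(s["contact_force"],s["eef_pos"])
E
```

```text
[-1.30418054  1.23879586  1.00357806] [ 0.47139764 -0.35387555  0.01843515]
```

carry_out:
  plan: [-1, 0, 0, 0.001, 0, 0, 0, -1, 0, 0, 0.001, 0, 0, 0, 0.1, 0, 0, 0.001, 0, 0, 0, 0.2, 0, 0, 0.001, 0, 0, 0, 0.4, 0, 0, 0.001, 0, 0, 0, 0.7, 0, 0, 0.001, 0, 0, 0, 1, 0, 0, 0.001, 0, 0, 0, 1, 0, 0, 0.001, 0, 0, 0, 1, 0, 0, -0.03, 0, 0, 0, 1, 0, 0, -0.08, 0, 0, 0]

```text
time_s: 6.98
eef_pos: [0.4693, -0.3523, 0.0561]
ee_rot: [-0.003, 0.63, 0.777, -0.0]
contact_force: [0.6, -0.2, -0.1]
opening: 0.0855
finger_force: 0.0
```

```bash
python3 - <<'E'
from h import *
go([.4713,-.354,.26],12);go([.455,.08,.26],12);go([.455,.08,.26],-78)
E
```

```text
at [ 0.4693 -0.3523  0.0561] q1,q6 [-0.64  0.72] t 6.9833 op 0.0855
 shift [-0.0025  0.0017 -0.4079] turns [array([-0.0012, -0.0013, -0.0002]), array([-0.0021,  0.0018,  0.9998])]
at [ 0.4693 -0.3523  0.0561] q1,q6 [-0.64  0.72] t 6.9833 op 0.0855
 shift [ 0.8534  0.1498 -0.4048] turns [array([-0.0012, -0.0013, -0.0002]), array([-0.0021,  0.0018,  0.9998])]
at [ 0.4693 -0.3523  0.0561] q1,q6 [-0.64  0.72] t 6.9833 op 0.0855
 shift [ 0.8534  0.1498 -0.4048] turns [array([-2.000e-03, -1.000e-04,  4.998e-01]), array([ 1.000e-04, -2.000e-03, -5.002e-01])]
```

carry_out:
  plan: [1, 0, 0, -0.06, 0, 0, 0, 1, 0, 0, -0.14, 0, 0, 0, 1, 0, 0, -0.22, 0, 0, 0, 1, 0.01, 0, -0.3, 0, 0, 0, 1, 0.05, 0.01, -0.36, 0, 0, 0, 1, 0.11, 0.02, -0.4, 0, 0, 0, 1, 0.19, 0.035, -0.405, 0, 0, 0, 1, 0.27, 0.05, -0.405, 0, 0, 0, 1, 0.35, 0.06, -0.405, 0, 0, 0, 1, 0.43, 0.075, -0.405, 0, 0, 0]

```text
time_s: 7.82
eef_pos: [0.4628, -0.1342, 0.2611]
ee_rot: [0.0, 0.63, 0.777, 0.0]
contact_force: [1.4, 0.6, 0.3]
opening: 0.0855
finger_force: 0.0
```

carry_out:
  plan: [1, 0.08, 0.014, 0, 0, 0, 0, 1, 0.16, 0.028, 0, 0, 0, 0, 1, 0.24, 0.043, 0, 0, 0, 0, 1, 0.31, 0.055, 0, 0, 0, 0, 1, 0.37, 0.066, 0, 0, 0, 0, 1, 0.41, 0.073, 0, 0, 0, 0, 1, 0.423, 0.075, 0, 0, 0, 0, 1, 0.423, 0.075, 0, 0, 0, 0, 1, 0.423, 0.075, 0, 0, 0, 0]

```text
time_s: 8.57
eef_pos: [0.4563, 0.0786, 0.2608]
ee_rot: [0.0, 0.629, 0.777, -0.0]
contact_force: [0.5, -1.0, -0.3]
opening: 0.0855
finger_force: 0.0
```

```bash
python3 - <<'E'
from h import *
I=capture("wrist");print(st()[1])
cv2.imwrite("pics/w2.png",cv2.resize(I,(800,600),interpolation=cv2.INTER_CUBIC))
E
```

```text
[0.45632664 0.07812446 0.26074386]
```

View pics/w2.png

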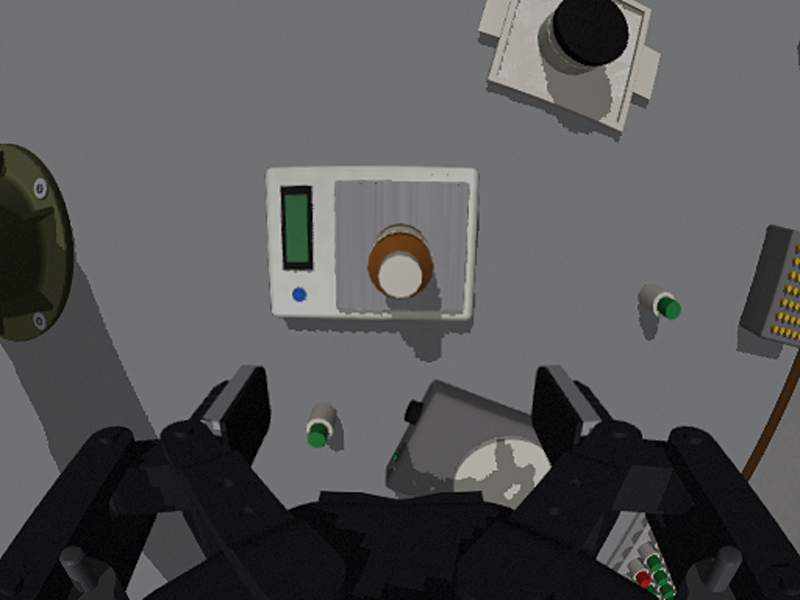

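The bottle's cap is centred at (401,274). The pan corners are at (335,181), (469,182), (465,315) and (336,312).

```bash
python3 - <<'E'
from h import *
P=camera_params("wrist")
b=w("wrist",np.array([401,274])*.64,.13,P);print("bottle",b)
c=np.array([w("wrist",np.array(u)*.64,.04,P)[:2] for u in [(335,181),(469,182),(465,315),(336,312)]])
e=np.roll(c,-1,0)-c
print("pan",c.mean(0),np.linalg.norm(e,axis=1),np.degrees(np.arctan2(e[:,1],e[:,0])))
go([b[0],b[1],.068],12)
E
```

```text
bottle [0.45672215 0.08356364 0.13      ]
pan [0.45713708 0.08314269] [0.1045925  0.10890298 0.10688287 0.10704991] [  11.57333147  -78.02920998 -169.4244514   100.76045178]
at [0.4563 0.0781 0.2607] q1,q6 [0.17 1.53] t 8.6167 op 0.0855
 shift [0.0107 0.0031 0.3855] turns [array([-0.0001,  0.0002, -0.0004]), array([3.000e-04, 1.000e-04, 9.996e-01])]
```

carry_out:
  plan: [1, 0.008, 0.002, 0.03, 0, 0, 0, 1, 0.008, 0.002, 0.1, 0, 0, 0, 1, 0.008, 0.002, 0.17, 0, 0, 0, 1, 0.008, 0.002, 0.24, 0, 0, 0, 1, 0.008, 0.002, 0.3, 0, 0, 0, 1, 0.008, 0.002, 0.34, 0, 0, 0, 1, 0.008, 0.002, 0.37, 0, 0, 0, 1, 0.008, 0.002, 0.383, 0, 0, 0, 1, 0.008, 0.002, 0.383, 0, 0, 0, 1, 0.008, 0.002, 0.383, 0, 0, 0]

```text
time_s: 9.45
eef_pos: [0.4568, 0.0823, 0.0697]
ee_rot: [0.0, 0.63, 0.776, -0.0]
contact_force: [0.1, 0.3, 0.4]
opening: 0.0853
finger_force: 0.0
```

carry_out:
  plan: [0.3, 0, 0, 0, 0, 0, 0, 0.2, 0, 0, 0, 0, 0, 0, 0.1, 0, 0, 0, 0, 0, 0, 0, 0, 0, 0, 0, 0, 0, -0.1, 0, 0, 0, 0, 0, 0, -0.2, 0, 0, 0, 0, 0, 0, -1, 0, 0, 0, 0, 0, 0, -1, 0, 0, 0, 0, 0, 0, -1, 0, 0, 0, 0, 0, 0]

```text
time_s: 10.2
eef_pos: [0.4571, 0.0832, 0.0703]
ee_rot: [0.001, 0.63, 0.777, 0.0]
contact_force: [-1.1, -0.9, 5.6]
opening: 0.0429
finger_force: 34.8
```

```bash
python3 - <<'E'
from h import *
go([.6,-.111,.25],12)
E
```

```text
at [0.4571 0.0832 0.0703] q1,q6 [0.18 1.54] t 10.2 op 0.0429
 shift [-0.4393  0.1996 -0.3589] turns [array([ 0.0005,  0.0001, -0.0002]), array([ 2.000e-04, -7.000e-04,  9.998e-01])]
```

carry_out:
  plan: [-1, 0, 0, -0.02, 0, 0, 0, -1, 0, 0, -0.06, 0, 0, 0, -1, 0, 0, -0.12, 0, 0, 0, -1, 0, 0, -0.18, 0, 0, 0, -1, -0.03, 0.014, -0.24, 0, 0, 0, -1, -0.08, 0.036, -0.28, 0, 0, 0, -1, -0.14, 0.064, -0.3, 0, 0, 0, -1, -0.2, 0.091, -0.3, 0, 0, 0, -1, -0.26, 0.118, -0.3, 0, 0, 0, -1, -0.31, 0.141, -0.3, 0, 0, 0]

```text
time_s: 11.03
eef_pos: [0.5588, -0.0557, 0.2205]
ee_rot: [0.001, 0.63, 0.777, 0.0]
contact_force: [0.1, 0.5, -0.9]
opening: 0.0433
finger_force: 36.0
```

carry_out:
  plan: [-1, -0.05, 0.023, 0, 0, 0, 0, -1, -0.09, 0.041, 0, 0, 0, 0, -1, -0.12, 0.054, 0, 0, 0, 0, -1, -0.13, 0.058, 0, 0, 0, 0, -1, -0.13, 0.058, 0, 0, 0, 0, -1, -0.13, 0.058, 0, 0, 0, 0, -1, -0.13, 0.058, 0, 0, 0, 0]

```text
time_s: 11.62
eef_pos: [0.5987, -0.1106, 0.2195]
ee_rot: [-0.0, 0.629, 0.777, 0.0]
contact_force: [-0.4, 0.5, -1.5]
opening: 0.0433
finger_force: 36.0
```

```bash
python3 - <<'E'
from h import *
I=capture("wrist");cv2.imwrite("pics/w3.png",cv2.resize(I,(800,600),interpolation=cv2.INTER_CUBIC))
go([.6,-.111,.0805],12)
E
```

```text
at [ 0.5988 -0.1105  0.2196] q1,q6 [-0.18  1.18] t 11.6667 op 0.0429
 shift [-0.0016  0.0021  0.2782] turns [array([-0.    , -0.0001,  0.0001]), array([ 2.000e-04, -1.000e-04, -9.999e-01])]
```

View pics/w3.png

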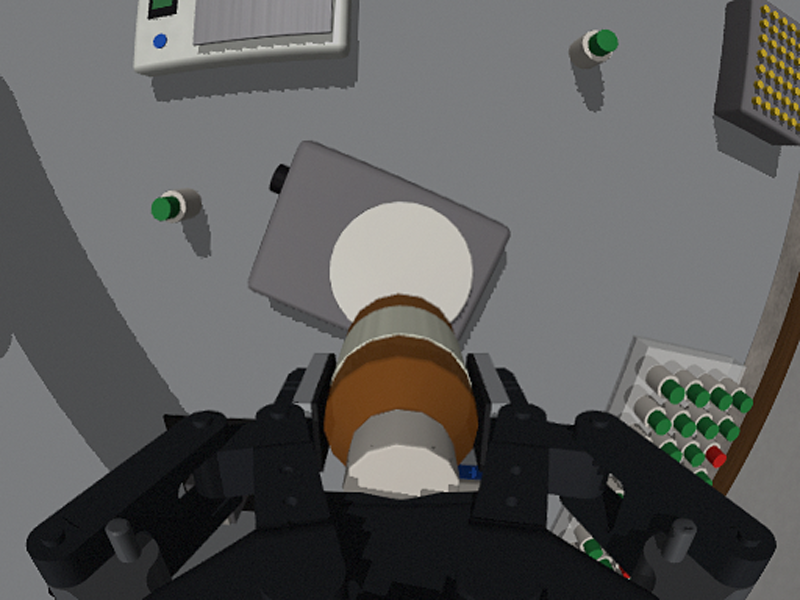

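The bottle is upright in the grip. The plate spans columns 330-473 with its top at row 202, so its centre is near (401,273).

```bash
python3 - <<'E'
from h import *
P=camera_params("wrist")
for c in ([.6,-.111],[.6,-.113],[.602,-.111]):
    a=np.linspace(0,2*np.pi,361); q=np.array([proj("wrist",[c[0]+.05*np.cos(t),c[1]+.05*np.sin(t),.05],P) for t in a])/.64
    print(c,q.min(0),q.max(0))
E
```

```text
[0.6, -0.111] [328.28465225 197.1767101 ] [472.37239179 337.85093265]
[0.6, -0.113] [327.79402292 200.07145288] [471.67856109 340.3806263 ]
[0.602, -0.111] [331.08262276 197.79693027] [475.12250493 338.39233671]
```

carry_out:
  plan: [-1, -0.006, 0.003, 0.03, 0, 0, 0, -1, -0.006, 0.003, 0.08, 0, 0, 0, -1, -0.006, 0.003, 0.13, 0, 0, 0, -1, -0.006, 0.003, 0.18, 0, 0, 0, -1, -0.006, 0.003, 0.22, 0, 0, 0, -1, -0.006, 0.003, 0.245, 0, 0, 0, -1, -0.006, 0.003, 0.257, 0, 0, 0, -1, -0.006, 0.003, 0.263, 0, 0, 0, -1, -0.006, 0.003, 0.268, 0, 0, 0, -1, -0.006, 0.003, 0.27, 0, 0, 0]

```text
time_s: 12.5
eef_pos: [0.6021, -0.114, 0.0851]
ee_rot: [0.001, 0.629, 0.777, 0.0]
contact_force: [-0.0, -0.2, -1.8]
opening: 0.0431
finger_force: 36.0
```

carry_out:
  plan: [-1, 0, 0, 0.001, 0, 0, 0, -1, 0, 0, 0.002, 0, 0, 0, -1, 0, 0, 0.003, 0, 0, 0, -1, 0, 0, 0.003, 0, 0, 0]

```text
time_s: 12.83
eef_pos: [0.6018, -0.1142, 0.0832]
ee_rot: [0.0, 0.63, 0.777, 0.0]
contact_force: [0.4, -0.1, -1.4]
opening: 0.0431
finger_force: 36.0
```

Contact expected near z=0.0803; I will lower 3 mm more, slowly.

carry_out:
  plan: [-1, 0, 0, 0.001, 0, 0, 0, -1, 0, 0, 0.002, 0, 0, 0, -1, 0, 0, 0.003, 0, 0, 0, -1, 0, 0, 0.004, 0, 0, 0, -1, 0, 0, 0.005, 0, 0, 0, -1, 0, 0, 0.005, 0, 0, 0]

```text
time_s: 13.33
eef_pos: [0.6015, -0.1142, 0.0805]
ee_rot: [0.0, 0.63, 0.777, 0.0]
contact_force: [-0.3, 0.7, 1.5]
opening: 0.0436
finger_force: 36.1
```

carry_out:
  plan: [-1, 0, 0, 0.0005, 0, 0, 0, -1, 0, 0, 0.0005, 0, 0, 0, 0.1, 0, 0, 0.0005, 0, 0, 0, 0.2, 0, 0, 0.0005, 0, 0, 0, 0.4, 0, 0, 0, 0, 0, 0, 0.7, 0, 0, 0, 0, 0, 0, 1, 0, 0, 0, 0, 0, 0, 1, 0, 0, 0, 0, 0, 0, 1, 0, 0, -0.03, 0, 0, 0, 1, 0, 0, -0.08, 0, 0, 0]

```text
time_s: 14.17
eef_pos: [0.5991, -0.1137, 0.1178]
ee_rot: [-0.003, 0.63, 0.777, -0.001]
contact_force: [0.2, 0.5, -1.2]
opening: 0.0857
finger_force: 0.0
```

carry_out:
  plan: [1, 0, 0, -0.06, 0, 0, 0, 1, 0, 0, -0.14, 0, 0, 0, 1, 0, 0, -0.21, 0, 0, 0, 1, 0, 0, -0.26, 0, 0, 0, 1, 0, 0, -0.28, 0, 0, 0]

```text
time_s: 14.58
eef_pos: [0.6034, -0.1145, 0.2651]
ee_rot: [0.003, 0.63, 0.777, 0.002]
contact_force: [0.2, -0.5, -0.5]
opening: 0.0855
finger_force: 0.0
```

```bash
python3 - <<'E'
from h import *
I=capture("wrist");cv2.imwrite("pics/w4.png",cv2.resize(I,(800,600),interpolation=cv2.INTER_CUBIC))
P=camera_params("wrist");print(proj("wrist",[.601,-.113,.14],P)/.64,proj("wrist",[.601,-.113,.05],P)/.64)
go([.564,.293,.25],-4);go([.564,.293,.25],86)
E
```

```text
[393.43937974 281.04759079] [394.39049667 252.98220828]
at [ 0.6035 -0.1146  0.2651] q1,q6 [-0.19  1.17] t 14.6333 op 0.0857
 shift [0.8139 0.0914 0.0285] turns [array([0.0021, 0.0006, 0.0887]), array([-8.000e-04,  3.000e-03, -9.113e-01])]
at [ 0.6035 -0.1146  0.2651] q1,q6 [-0.19  1.17] t 14.6333 op 0.0857
 shift [0.8139 0.0914 0.0285] turns [array([ 0.0012,  0.002 , -0.4113]), array([ 0.0022, -0.0013,  0.5887])]
```

View pics/w4.png

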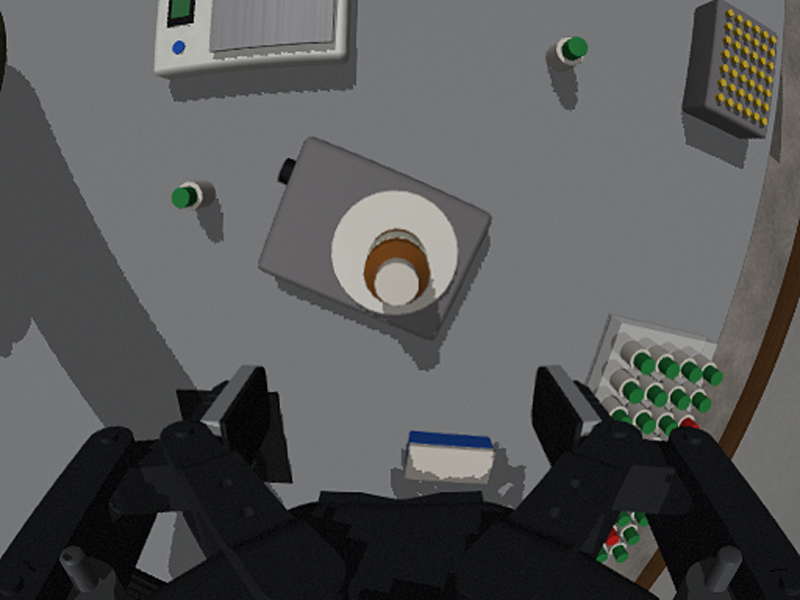

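The bottle stands on the plate. Its cap is at (398,282) against an expected (394,280), so it is centred within about 3 mm. Next is the jar.

carry_out:
  plan: [1, 0.06, 0.007, 0, 0, 0, 0, 1, 0.14, 0.016, 0, 0, 0, 0, 1, 0.22, 0.025, 0, 0, 0, 0, 1, 0.3, 0.034, 0, 0, 0, 0, 1, 0.38, 0.043, 0, 0, 0, 0, 1, 0.46, 0.052, 0, 0, 0, 0, 1, 0.54, 0.061, 0, 0, 0, 0, 1, 0.62, 0.07, 0, 0, 0, 0, 1, 0.69, 0.078, 0, 0, 0, 0, 1, 0.75, 0.085, 0, 0, 0, 0]

```text
time_s: 15.47
eef_pos: [0.5639, 0.2638, 0.258]
ee_rot: [-0.001, 0.629, 0.777, -0.001]
contact_force: [0.6, 0.3, 0.2]
opening: 0.0855
finger_force: 0.0
```

carry_out:
  plan: [1, 0.04, 0.004, 0, 0, 0, 0, 1, 0.06, 0.006, 0, 0, 0, 0, 1, 0.06, 0.006, 0, 0, 0, 0, 1, 0.06, 0.006, 0, 0, 0, 0, 1, 0.06, 0.006, 0, 0, 0, 0]

```text
time_s: 15.88
eef_pos: [0.5621, 0.29, 0.2597]
ee_rot: [0.0, 0.63, 0.777, -0.001]
contact_force: [0.0, 0.6, 0.7]
opening: 0.0852
finger_force: 0.0
```

```bash
python3 - <<'E'
from h import *
I=capture("wrist");cv2.imwrite("pics/w5.png",cv2.resize(I,(800,600),interpolation=cv2.INTER_CUBIC))
go([.564,.293,.25],12)
E
```

```text
at [0.5622 0.2899 0.26  ] q1,q6 [0.48 1.84] t 15.9333 op 0.0857
 shift [0.0053 0.0047 0.02  ] turns [array([-0.0002,  0.0002, -0.0007]), array([3.000e-04, 3.000e-04, 9.993e-01])]
```

View pics/w5.png

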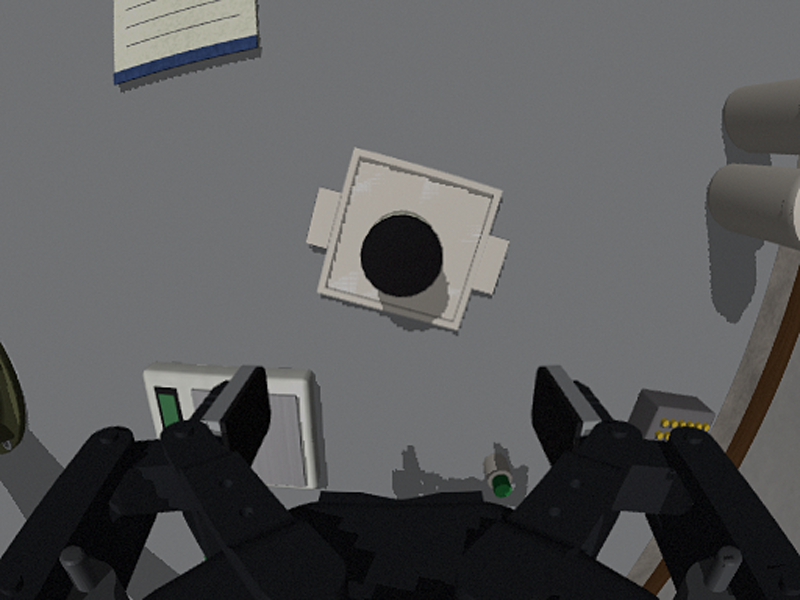

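The jar's lid is centred at (401,256), with a diameter of about 82 px. The tray's outer corners are at (356,148), (502,190), (458,331) and (319,294).

```bash
python3 - <<'E'
from h import *
P=camera_params("wrist")
j=w("wrist",np.array([401,256])*.64,.066,P);print("jar",j)
c=np.array([w("wrist",np.array(u)*.64,.011,P)[:2] for u in [(356,148),(502,190),(458,331),(319,294)]])
e=np.roll(c,-1,0)-c
print("tray",c.mean(0),np.linalg.norm(e,axis=1),np.degrees(np.arctan2(e[:,1],e[:,0])))
go([j[0],j[1],.02],12)
E
```

```text
jar [0.56289628 0.29423279 0.066     ]
tray [0.56932843 0.29700374] [0.12806207 0.13111706 0.12877131 0.13104095] [ -3.67146995 -93.30564157 176.29582585  86.38447038]
at [0.5622 0.2899 0.26  ] q1,q6 [0.48 1.84] t 15.9333 op 0.0857
 shift [0.0085 0.0033 0.48  ] turns [array([-0.0002,  0.0002, -0.0007]), array([3.000e-04, 3.000e-04, 9.993e-01])]
```

carry_out:
  plan: [1, 0.007, 0.002, 0.04, 0, 0, 0, 1, 0.007, 0.002, 0.11, 0, 0, 0, 1, 0.007, 0.002, 0.18, 0, 0, 0, 1, 0.007, 0.002, 0.25, 0, 0, 0, 1, 0.007, 0.002, 0.32, 0, 0, 0, 1, 0.007, 0.002, 0.38, 0, 0, 0, 1, 0.007, 0.002, 0.43, 0, 0, 0, 1, 0.007, 0.002, 0.46, 0, 0, 0, 1, 0.007, 0.002, 0.476, 0, 0, 0, 1, 0.007, 0.002, 0.476, 0, 0, 0]

```text
time_s: 16.77
eef_pos: [0.5614, 0.2932, 0.0205]
ee_rot: [-0.001, 0.63, 0.776, -0.002]
contact_force: [-2.0, -1.0, 0.3]
opening: 0.0855
finger_force: 0.0
```

carry_out:
  plan: [0.7, 0, 0, 0, 0, 0, 0, 0.6, 0, 0, 0, 0, 0, 0, 0.5, 0, 0, 0, 0, 0, 0, 0.4, 0, 0, 0, 0, 0, 0, 0.3, 0, 0, 0, 0, 0, 0, -1, 0, 0, 0, 0, 0, 0, -1, 0, 0, 0, 0, 0, 0, -1, 0, 0, 0, 0, 0, 0, -1, 0, 0, 0, 0, 0, 0]

```text
time_s: 17.52
eef_pos: [0.5635, 0.2955, 0.0242]
ee_rot: [0.001, 0.63, 0.777, 0.001]
contact_force: [-1.4, -1.5, 6.7]
opening: 0.0611
finger_force: 37.2
```

```bash
python3 - <<'E'
from h import *
go([.457,.082,.2],12)
E
```

```text
at [0.5635 0.2955 0.0242] q1,q6 [0.48 1.85] t 17.5167 op 0.0611
 shift [-0.3736 -0.2959 -0.3525] turns [array([ 0.0009, -0.0001, -0.0002]), array([-1.000e-04, -1.400e-03,  9.998e-01])]
```

carry_out:
  plan: [-1, 0, 0, -0.02, 0, 0, 0, -1, 0, 0, -0.06, 0, 0, 0, -1, 0, 0, -0.12, 0, 0, 0, -1, 0, 0, -0.19, 0, 0, 0, -1, -0.03, -0.024, -0.25, 0, 0, 0, -1, -0.08, -0.063, -0.29, 0, 0, 0, -1, -0.13, -0.103, -0.3, 0, 0, 0, -1, -0.18, -0.143, -0.3, 0, 0, 0, -1, -0.23, -0.182, -0.3, 0, 0, 0, -1, -0.28, -0.222, -0.3, 0, 0, 0]

```text
time_s: 18.35
eef_pos: [0.4822, 0.1342, 0.1735]
ee_rot: [0.0, 0.629, 0.777, 0.001]
contact_force: [-0.0, -1.6, -1.4]
opening: 0.061
finger_force: 38.5
```

carry_out:
  plan: [-1, -0.04, -0.032, 0, 0, 0, 0, -1, -0.07, -0.055, 0, 0, 0, 0, -1, -0.09, -0.071, 0, 0, 0, 0, -1, -0.094, -0.074, 0, 0, 0, 0, -1, -0.094, -0.074, 0, 0, 0, 0, -1, -0.094, -0.074, 0, 0, 0, 0, -1, -0.094, -0.074, 0, 0, 0, 0]

```text
time_s: 18.93
eef_pos: [0.457, 0.0823, 0.1725]
ee_rot: [0.0, 0.629, 0.777, 0.0]
contact_force: [0.2, -0.1, -1.4]
opening: 0.0606
finger_force: 38.5
```

```bash
python3 - <<'E'
from h import *
I=capture("wrist");cv2.imwrite("pics/w6.png",cv2.resize(I,(800,600),interpolation=cv2.INTER_CUBIC))
go([.457,.083,.0585],12)
P=camera_params("wrist")
a=np.radians(12);x=np.array([np.cos(a),np.sin(a),0]);y=np.array([-x[1],x[0],0])
print([ (proj("wrist",np.array([.457,.083,.04])+.0525*(sx*x+sy*y),P)/.64).round() for sx,sy in((-1,1),(1,1),(1,-1),(-1,-1))])
E
```

```text
at [0.4569 0.0824 0.1723] q1,q6 [0.18 1.54] t 18.9833 op 0.0612
 shift [0.0011 0.0005 0.2277] turns [array([ 0.0001, -0.0001,  0.0002]), array([ 1.000e-04,  1.000e-04, -9.998e-01])]
[array([311., 196.]), array([487., 196.]), array([479., 360.]), array([318., 359.])]
```

View pics/w6.png

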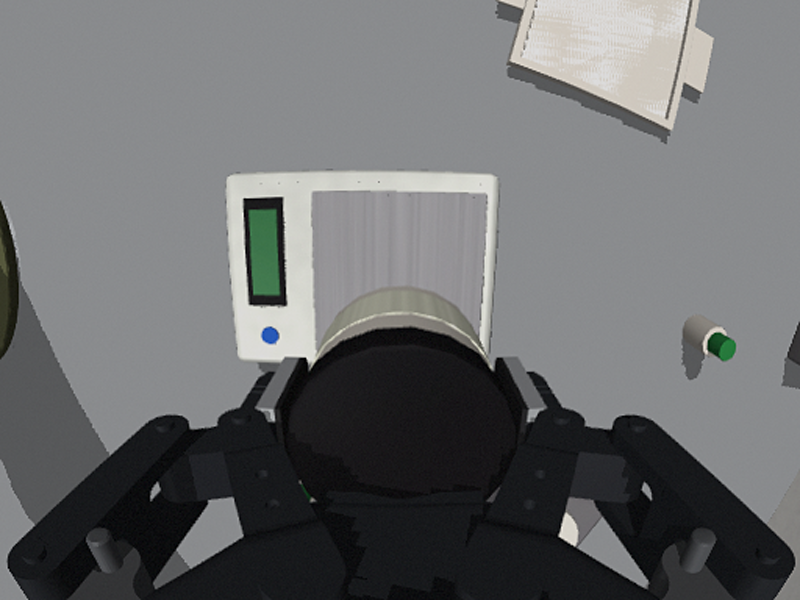

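The pan's far corners, at (312,192) and (487,194), agree with the estimate to about 2 mm. The jar is held straight, so I'm lowering it.

carry_out:
  plan: [-1, 0.003, 0, 0.03, 0, 0, 0, -1, 0.003, 0, 0.08, 0, 0, 0, -1, 0.003, 0, 0.12, 0, 0, 0, -1, 0.003, 0, 0.16, 0, 0, 0, -1, 0.003, 0, 0.185, 0, 0, 0, -1, 0.003, 0, 0.2, 0, 0, 0, -1, 0.003, 0, 0.21, 0, 0, 0, -1, 0.003, 0, 0.215, 0, 0, 0, -1, 0.003, 0, 0.219, 0, 0, 0, -1, 0.003, 0, 0.22, 0, 0, 0]

```text
time_s: 19.82
eef_pos: [0.4565, 0.0832, 0.0627]
ee_rot: [0.0, 0.63, 0.777, 0.0]
contact_force: [-0.5, 0.4, -0.9]
opening: 0.0612
finger_force: 38.5
```

carry_out:
  plan: [-1, 0, 0, 0.001, 0, 0, 0, -1, 0, 0, 0.002, 0, 0, 0, -1, 0, 0, 0.003, 0, 0, 0, -1, 0, 0, 0.004, 0, 0, 0, -1, 0, 0, 0.005, 0, 0, 0, -1, 0, 0, 0.005, 0, 0, 0]

```text
time_s: 20.32
eef_pos: [0.456, 0.0829, 0.0598]
ee_rot: [0.0, 0.63, 0.777, 0.0]
contact_force: [-0.2, -0.3, -1.8]
opening: 0.0612
finger_force: 38.5
```

carry_out:
  plan: [-1, 0, 0, 0.001, 0, 0, 0, -1, 0, 0, 0.002, 0, 0, 0, -1, 0, 0, 0.003, 0, 0, 0, -1, 0, 0, 0.003, 0, 0, 0]

```text
time_s: 20.65
eef_pos: [0.456, 0.0829, 0.0583]
ee_rot: [0.0, 0.63, 0.777, -0.0]
contact_force: [-0.6, -0.1, -1.0]
opening: 0.0606
finger_force: 38.6
```

carry_out:
  plan: [-1, 0, 0, 0.001, 0, 0, 0, -1, 0, 0, 0.002, 0, 0, 0, -1, 0, 0, 0.002, 0, 0, 0, -1, 0, 0, 0.002, 0, 0, 0]

```text
time_s: 20.98
eef_pos: [0.456, 0.0829, 0.0582]
ee_rot: [0.0, 0.63, 0.777, 0.0]
contact_force: [-4.2, -1.6, 9.6]
opening: 0.0613
finger_force: 39.1
```

Contact. I'm releasing and rising.

carry_out:
  plan: [-1, 0, 0, -0.001, 0, 0, 0, -1, 0, 0, -0.001, 0, 0, 0, 0.45, 0, 0, -0.001, 0, 0, 0, 0.55, 0, 0, -0.001, 0, 0, 0, 0.7, 0, 0, -0.001, 0, 0, 0, 1, 0, 0, -0.001, 0, 0, 0, 1, 0, 0, -0.001, 0, 0, 0, 1, 0, 0, -0.001, 0, 0, 0, 1, 0, 0, -0.03, 0, 0, 0, 1, 0, 0, -0.08, 0, 0, 0]

```text
time_s: 21.82
eef_pos: [0.4536, 0.0825, 0.0955]
ee_rot: [-0.002, 0.63, 0.777, -0.002]
contact_force: [-0.6, 0.1, -0.8]
opening: 0.0854
finger_force: 0.0
```

carry_out:
  plan: [1, 0, 0, -0.07, 0, 0, 0, 1, 0, 0, -0.15, 0, 0, 0, 1, 0, 0, -0.23, 0, 0, 0, 1, 0, 0, -0.29, 0, 0, 0, 1, 0, 0, -0.32, 0, 0, 0, 1, 0, 0, -0.32, 0, 0, 0]

```text
time_s: 22.32
eef_pos: [0.4584, 0.0834, 0.2615]
ee_rot: [0.002, 0.63, 0.777, 0.003]
contact_force: [0.5, 0.8, -0.5]
opening: 0.0852
finger_force: 0.0
```

```bash
python3 - <<'E'
from h import *
I=capture("wrist");cv2.imwrite("pics/w7.png",cv2.resize(I,(800,600),interpolation=cv2.INTER_CUBIC))
P=camera_params("wrist");print(proj("wrist",[.457,.083,.1],P)/.64)
go([.471,-.354,.26],12)
E
```

```text
[397.12910129 272.31730085]
at [0.4573 0.0832 0.2591] q1,q6 [0.18 1.54] t 22.3667 op 0.0853
 shift [-0.8611 -0.1545 -0.0023] turns [array([ 0.0013,  0.    , -0.0002]), array([ 1.000e-04, -2.000e-03,  9.998e-01])]
```

View pics/w7.png

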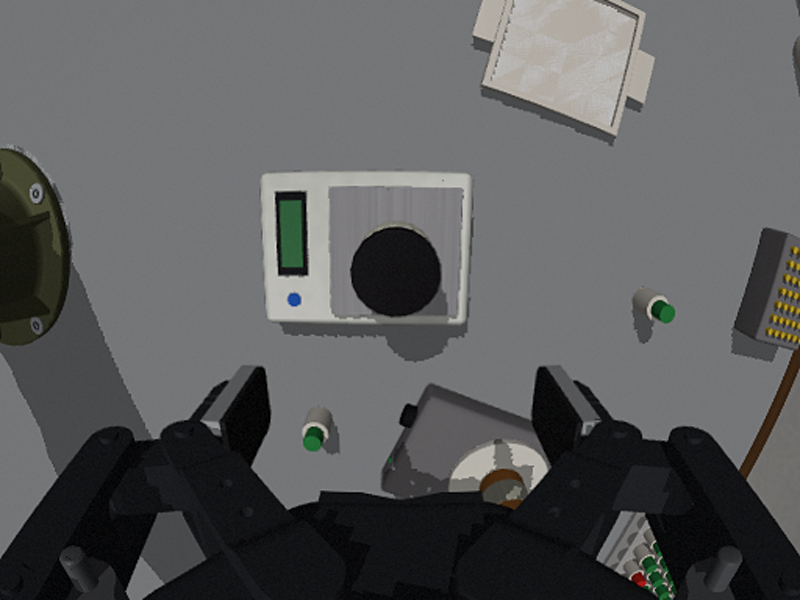

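The jar's lid is at (396,271) against an expected (397,272), so it is centred on the pan. Back to the dispenser on the mat.

carry_out:
  plan: [1, -0.06, -0.011, 0, 0, 0, 0, 1, -0.14, -0.025, 0, 0, 0, 0, 1, -0.22, -0.039, 0, 0, 0, 0, 1, -0.3, -0.054, 0, 0, 0, 0, 1, -0.38, -0.068, 0, 0, 0, 0, 1, -0.46, -0.083, 0, 0, 0, 0, 1, -0.54, -0.097, 0, 0, 0, 0, 1, -0.62, -0.111, 0, 0, 0, 0, 1, -0.69, -0.124, 0, 0, 0, 0, 1, -0.76, -0.136, 0, 0, 0, 0]

```text
time_s: 23.2
eef_pos: [0.467, -0.3045, 0.2552]
ee_rot: [-0.001, 0.63, 0.777, -0.0]
contact_force: [0.3, 1.0, 0.3]
opening: 0.0854
finger_force: 0.0
```

carry_out:
  plan: [1, -0.06, -0.011, 0, 0, 0, 0, 1, -0.09, -0.016, 0, 0, 0, 0, 1, -0.1, -0.018, 0, 0, 0, 0, 1, -0.1, -0.018, 0, 0, 0, 0, 1, -0.1, -0.018, 0, 0, 0, 0, 1, -0.1, -0.018, 0, 0, 0, 0]

```text
time_s: 23.7
eef_pos: [0.4698, -0.352, 0.257]
ee_rot: [-0.001, 0.629, 0.777, 0.0]
contact_force: [0.6, 0.6, -0.1]
opening: 0.0855
finger_force: 0.0
```

```bash
python3 - <<'E'
from h import *
I=capture("wrist");cv2.imwrite("pics/w8.png",cv2.resize(I,(800,600),interpolation=cv2.INTER_CUBIC))
go([.471,-.354,.0185],12)
E
```

```text
at [ 0.4699 -0.3521  0.2573] q1,q6 [-0.64  0.72] t 23.75 op 0.0854
 shift [-0.0045  0.0013  0.4776] turns [array([-0.    , -0.0002,  0.0003]), array([ 3.000e-04, -0.000e+00, -9.997e-01])]
```

View pics/w8.png

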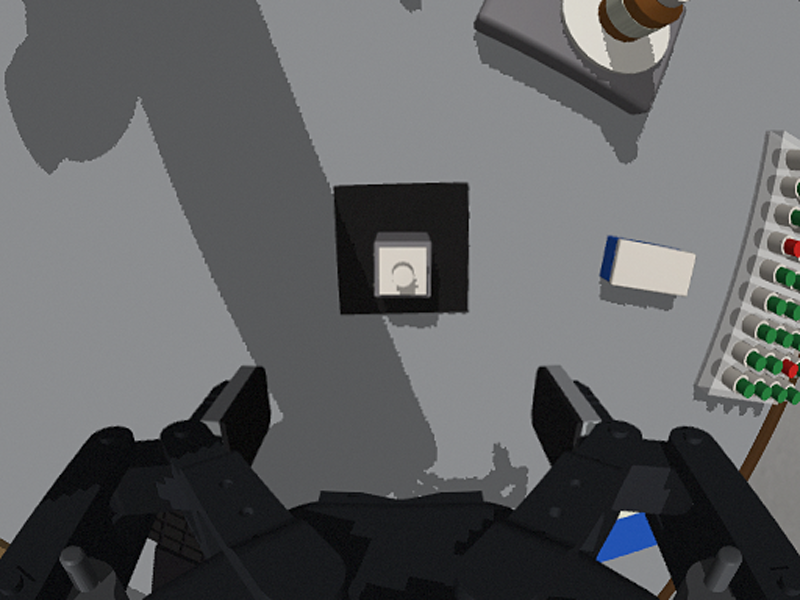

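The dispenser stands upright and square to the gripper on the mat. Its block top has corners near (375,244), (431,244), (431,298) and (375,298).

```bash
python3 - <<'E'
from h import *
P=camera_params("wrist")
c=np.array([w("wrist",np.array(u)*.64,.056,P)[:2] for u in [(375,244),(431,244),(431,298),(375,298)]])
print(c.mean(0),np.linalg.norm(np.roll(c,-1,0)-c,axis=1), w("wrist",np.array([403,274])*.64,.078,P))
go([*c.mean(0),.0185],12)
E
```

```text
[ 0.47487267 -0.36013732] [0.04202967 0.04217527 0.04323649 0.04215544] [ 0.47410884 -0.35720431  0.078     ]
at [ 0.4699 -0.3521  0.2573] q1,q6 [-0.64  0.72] t 23.75 op 0.0854
 shift [-0.0181  0.0064  0.4776] turns [array([-0.    , -0.0002,  0.0003]), array([ 3.000e-04, -0.000e+00, -9.997e-01])]
```

carry_out:
  plan: [1, -0.013, 0.005, 0.04, 0, 0, 0, 1, -0.013, 0.005, 0.11, 0, 0, 0, 1, -0.013, 0.005, 0.18, 0, 0, 0, 1, -0.013, 0.005, 0.25, 0, 0, 0, 1, -0.013, 0.005, 0.32, 0, 0, 0, 1, -0.013, 0.005, 0.38, 0, 0, 0, 1, -0.013, 0.005, 0.43, 0, 0, 0, 1, -0.013, 0.005, 0.46, 0, 0, 0, 1, -0.013, 0.005, 0.478, 0, 0, 0, 1, -0.013, 0.005, 0.478, 0, 0, 0]

```text
time_s: 24.58
eef_pos: [0.4727, -0.3576, 0.0167]
ee_rot: [-0.002, 0.629, 0.777, 0.0]
contact_force: [-0.5, -0.0, 0.2]
opening: 0.0854
finger_force: 0.0
```

carry_out:
  plan: [0.3, 0, 0, 0, 0, 0, 0, 0.2, 0, 0, 0, 0, 0, 0, 0.1, 0, 0, 0, 0, 0, 0, 0, 0, 0, 0, 0, 0, 0, -0.1, 0, 0, 0, 0, 0, 0, -0.2, 0, 0, 0, 0, 0, 0, -1, 0, 0, 0, 0, 0, 0, -1, 0, 0, 0, 0, 0, 0, -1, 0, 0, 0, 0, 0, 0]

```text
time_s: 25.33
eef_pos: [0.4747, -0.3603, 0.0199]
ee_rot: [0.001, 0.63, 0.777, 0.0]
contact_force: [-0.6, 0.8, 7.5]
opening: 0.0437
finger_force: 36.5
```

```bash
python3 - <<'E'
from h import *
go([.4725,-.05,.25],-4);go([.567,.2955,.25],-4)
E
```

```text
at [ 0.4747 -0.3603  0.0199] q1,q6 [-0.65  0.71] t 25.3333 op 0.0437
 shift [ 0.607   0.1253 -0.4611] turns [array([0.0007, 0.0005, 0.0887]), array([-8.000e-04,  1.000e-03, -9.113e-01])]
at [ 0.4747 -0.3603  0.0199] q1,q6 [-0.65  0.71] t 25.3333 op 0.0437
 shift [ 1.2439  0.4534 -0.4617] turns [array([0.0007, 0.0005, 0.0887]), array([-8.000e-04,  1.000e-03, -9.113e-01])]
```

carry_out:
  plan: [-1, 0, 0, -0.02, 0, 0, 0, -1, 0, 0, -0.06, 0, 0, 0, -1, 0, 0, -0.13, 0, 0, 0, -1, 0, 0, -0.2, 0, 0, 0, -1, 0, 0, -0.27, 0, 0, 0, -1, 0.02, 0.007, -0.34, 0, 0, 0, -1, 0.06, 0.022, -0.4, 0, 0, 0, -1, 0.11, 0.04, -0.44, 0, 0, 0, -1, 0.17, 0.062, -0.46, 0, 0, 0, -1, 0.23, 0.084, -0.46, 0, 0, 0]

```text
time_s: 26.17
eef_pos: [0.4921, -0.2382, 0.2524]
ee_rot: [0.003, 0.63, 0.776, 0.001]
contact_force: [0.8, -0.7, -1.1]
opening: 0.0437
finger_force: 35.9
```

carry_out:
  plan: [-1, 0.065, 0.024, 0, 0, 0, 0, -1, 0.13, 0.047, 0, 0, 0, 0, -1, 0.195, 0.071, 0, 0, 0, 0, -1, 0.26, 0.095, 0, 0, 0, 0, -1, 0.325, 0.118, 0, 0, 0, 0, -1, 0.39, 0.142, 0, 0, 0, 0, -1, 0.455, 0.166, 0, 0, 0, 0, -1, 0.52, 0.19, 0, 0, 0, 0, -1, 0.585, 0.213, 0, 0, 0, 0, -1, 0.65, 0.237, 0, 0, 0, 0]

```text
time_s: 27.0
eef_pos: [0.539, 0.1058, 0.2491]
ee_rot: [0.0, 0.63, 0.777, 0.0]
contact_force: [1.8, 0.3, -0.5]
opening: 0.0434
finger_force: 35.9
```

```bash
python3 - <<'E'
from h import *
go([.567,.2955,.2],-4)
E
```

```text
at [0.539  0.1058 0.2491] q1,q6 [0.19 1.56] t 27.0 op 0.0434
 shift [0.3595 0.1333 0.0983] turns [array([0.0001, 0.    , 0.0887]), array([-0.000e+00,  2.000e-04, -9.113e-01])]
```

carry_out:
  plan: [-1, 0.06, 0.022, 0, 0, 0, 0.01, -1, 0.12, 0.045, 0.01, 0, 0, 0.025, -1, 0.18, 0.067, 0.03, 0, 0, 0.04, -1, 0.24, 0.089, 0.05, 0, 0, 0.055, -1, 0.29, 0.108, 0.07, 0, 0, 0.07, -1, 0.33, 0.122, 0.085, 0, 0, 0.08, -1, 0.355, 0.132, 0.095, 0, 0, 0.088, -1, 0.359, 0.133, 0.098, 0, 0, 0.0887, -1, 0.359, 0.133, 0.098, 0, 0, 0.0887, -1, 0.359, 0.133, 0.098, 0, 0, 0.0887]

```text
time_s: 27.83
eef_pos: [0.5671, 0.2929, 0.1998]
ee_rot: [0.0, 0.731, 0.682, -0.0]
contact_force: [0.3, -1.0, -0.7]
opening: 0.0434
finger_force: 35.9
```

```bash
python3 - <<'E'
from h import *
I=capture("wrist");cv2.imwrite("pics/w9.png",cv2.resize(I,(800,600),interpolation=cv2.INTER_CUBIC))
go([.567,.2955,.022],-4)
P=camera_params("wrist")
a=np.radians(-3.6);x=np.array([np.cos(a),np.sin(a),0]);y=np.array([-x[1],x[0],0])
print([ (proj("wrist",np.array([.567,.2955,.011])+.065*(sx*x+sy*y),P)/.64).round() for sx,sy in((-1,1),(1,1),(1,-1),(-1,-1))])
E
```

```text
at [0.5673 0.2927 0.2   ] q1,q6 [0.48 2.12] t 27.8833 op 0.0435
 shift [ 0.0057 -0.0011  0.356 ] turns [array([ 0.0001,  0.0001, -0.0001]), array([ 1.000e-04, -2.000e-04,  9.999e-01])]
[array([307., 172.]), array([489., 171.]), array([483., 342.]), array([315., 343.])]
```

View pics/w9.png

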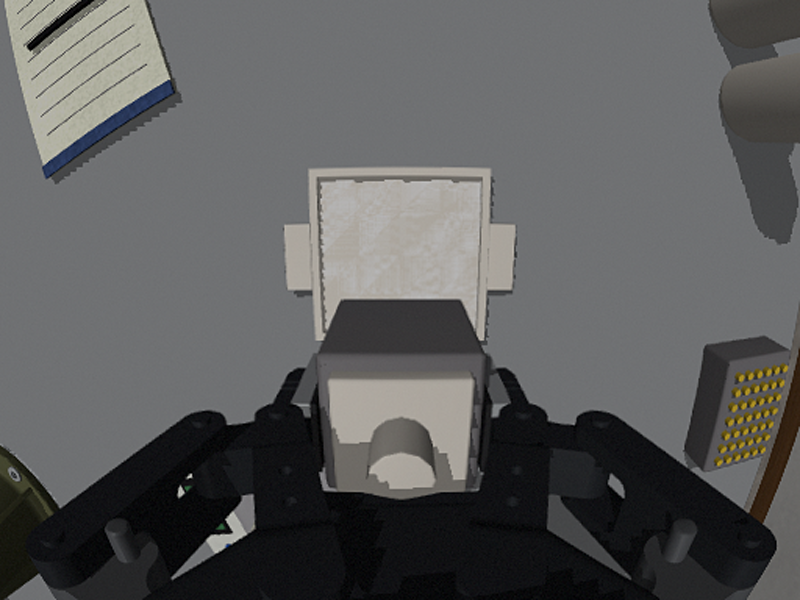

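The tray's corners, (309,169) and (491,169), put its centre at about (0.5685, 0.2975). The dispenser is square and straight in the grip.

carry_out:
  plan: [-1, 0.004, 0.001, 0.03, 0, 0, 0, -1, 0.009, 0.001, 0.09, 0, 0, 0, -1, 0.009, 0.001, 0.15, 0, 0, 0, -1, 0.009, 0.001, 0.21, 0, 0, 0, -1, 0.009, 0.001, 0.26, 0, 0, 0, -1, 0.009, 0.001, 0.3, 0, 0, 0, -1, 0.009, 0.001, 0.325, 0, 0, 0, -1, 0.009, 0.001, 0.336, 0, 0, 0, -1, 0.009, 0.001, 0.342, 0, 0, 0, -1, 0.009, 0.001, 0.344, 0, 0, 0]

```text
time_s: 28.72
eef_pos: [0.5688, 0.298, 0.0281]
ee_rot: [0.0, 0.732, 0.682, 0.001]
contact_force: [-0.4, 0.8, -0.6]
opening: 0.0437
finger_force: 35.9
```

carry_out:
  plan: [-1, 0, 0, 0.001, 0, 0, 0, -1, 0, 0, 0.002, 0, 0, 0, -1, 0, 0, 0.003, 0, 0, 0, -1, 0, 0, 0.004, 0, 0, 0, -1, 0, 0, 0.005, 0, 0, 0, -1, 0, 0, 0.006, 0, 0, 0, -1, 0, 0, 0.006, 0, 0, 0]

```text
time_s: 29.3
eef_pos: [0.568, 0.2981, 0.0243]
ee_rot: [0.0, 0.731, 0.682, -0.0]
contact_force: [0.5, 0.3, -1.7]
opening: 0.0435
finger_force: 35.9
```

carry_out:
  plan: [-1, 0, 0, 0.001, 0, 0, 0, -1, 0, 0, 0.002, 0, 0, 0, -1, 0, 0, 0.003, 0, 0, 0, -1, 0, 0, 0.004, 0, 0, 0, -1, 0, 0, 0.004, 0, 0, 0]

```text
time_s: 29.72
eef_pos: [0.568, 0.298, 0.0221]
ee_rot: [-0.0, 0.731, 0.682, -0.0]
contact_force: [-0.1, -0.7, -1.5]
opening: 0.0433
finger_force: 35.9
```

carry_out:
  plan: [-1, 0, 0, 0.001, 0, 0, 0, -1, 0, 0, 0.0015, 0, 0, 0, -1, 0, 0, 0.002, 0, 0, 0, -1, 0, 0, 0.002, 0, 0, 0]

```text
time_s: 30.05
eef_pos: [0.5681, 0.2981, 0.022]
ee_rot: [0.0, 0.731, 0.682, 0.0]
contact_force: [-2.3, -0.6, 5.7]
opening: 0.0433
finger_force: 36.7
```

Contact. I'm releasing, rising and checking.

carry_out:
  plan: [-1, 0, 0, -0.001, 0, 0, 0, -1, 0, 0, -0.001, 0, 0, 0, 0.1, 0, 0, -0.001, 0, 0, 0, 0.2, 0, 0, -0.001, 0, 0, 0, 0.4, 0, 0, -0.001, 0, 0, 0, 0.7, 0, 0, -0.001, 0, 0, 0, 1, 0, 0, -0.001, 0, 0, 0, 1, 0, 0, -0.001, 0, 0, 0, 1, 0, 0, -0.03, 0, 0, 0, 1, 0, 0, -0.08, 0, 0, 0]

```text
time_s: 30.88
eef_pos: [0.5657, 0.2968, 0.0587]
ee_rot: [-0.001, 0.731, 0.682, -0.003]
contact_force: [0.1, -0.3, -0.2]
opening: 0.0855
finger_force: 0.0
```

carry_out:
  plan: [1, 0, 0, -0.07, 0, 0, 0, 1, 0, 0, -0.15, 0, 0, 0, 1, 0, 0, -0.23, 0, 0, 0, 1, 0, 0, -0.31, 0, 0, 0, 1, 0, 0, -0.38, 0, 0, 0, 1, 0, 0, -0.4, 0, 0, 0, 1, 0, 0, -0.4, 0, 0, 0, 1, 0, 0, -0.4, 0, 0, 0]

```text
time_s: 31.55
eef_pos: [0.5683, 0.2981, 0.2612]
ee_rot: [0.0, 0.731, 0.682, 0.0]
contact_force: [-0.3, -1.1, -0.3]
opening: 0.0852
finger_force: 0.0
```

```bash
python3 - <<'E'
from h import *
a=capture("wrist"); b=capture("scene"); b=cv2.resize(b[80:320,80:400],(512,384),interpolation=cv2.INTER_CUBIC)
cv2.imwrite("pics/f1.png",cv2.resize(a,(800,600),interpolation=cv2.INTER_CUBIC));cv2.imwrite("pics/f2.png",cv2.resize(b,(800,600)))
P=camera_params("wrist");print(proj("wrist",[.5685,.2975,.08],P)/.64,proj("wrist",[.5685,.2975,.006],P)/.64,st()[1])
E
```

```text
[401.70960039 265.77273121] [401.72902793 247.67602564] [0.56709747 0.29754323 0.25891067]
```

View pics/f1.png

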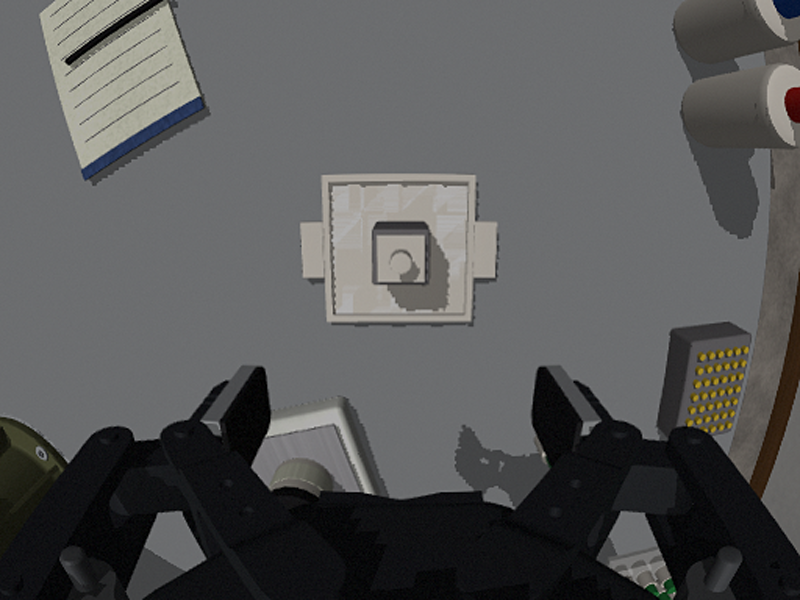

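View pics/f2.png

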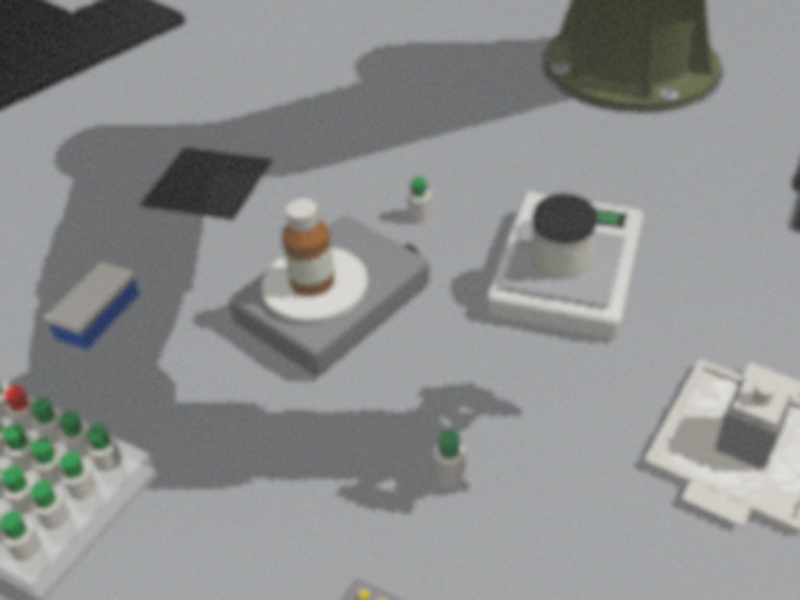

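The dispenser's nozzle is at (401,262) and the tray's centre is at about (400,248), so it is centred within 3 mm. The scene view shows the bottle on the plate, the jar on the pan and the mat empty, with the vials and slide box where they were.

```bash
python3 -c "
from rig import *
print(sign_off())"
```

```text
the job is handed in; nothing more can be done
None
```

I handed the job in at about 32 s: the bottle stands on the stirrer plate, the jar on the balance pan and the dispenser in the tray, each upright and centred to about 3 mm in the camera views; the vials and slide box were left untouched.

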